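# Centre-punch a bracket blank on the lapping bench

## Robot

A 6-joint arm with a two-finger parallel gripper is mounted at the origin on the work surface. World frame = base frame: x ahead of the robot, y to its left, z up, the work surface at z = 0. Lengths are in mm, angles in rad, forces in N, time in s.
With the tool pointing down it reaches from about 250 to 800 mm from the base axis. Payload 3.9 kg.
Tool frame: the origin (TCP) lies midway between the tips of the shut fingers; the grasp point (between the pads) lies manip.grip_point_offset behind it (manip.grip_point_offset is the distance from the TCP to the grasp point, in mm); y points along the fingers, x is the direction in which the jaws open and shut, and the axes are right-handed (so a half turn about y gives the same grasp; the last joint's range is limited). The gripper opens to 85 mm and grips with 20 to 120 N. Pads are 22 mm wide; open, the fingers measure 114 mm over their backs; the gripper's body (76 mm by 85 mm) begins 54 mm behind the grasp point. The pads swing forward as they close: fully open they stand 13 mm farther back than shut.
Start: joints at [1.344, 0.26, -0.138, 1.173, 0, 1.571], TCP at [118.048, 511.547, 231.304] pointing down, gripper open.
Joint ranges: [-2.78, 2.78], [-0.83, 1.72], [-1.28, 1.37], [-1.9, 2.12], [-1.57, 1.48], [-3.14, 3.14]. Speed limits (rad/s): [2.57, 2.57, 3.14, 3.14, 3.14, 3.14].

## Interface

Orientations are given as a unit quaternion [w, x, y, z].
In Python, from station import manip gives the robot as it stands.
- The arm moves only by the tool servo_tool, never from a script. Its argument "plan" is a list of rows, each an object with "slide": the shift along the tool's x, y, z in cm, a list of three; "rot": the turn, a rotation vector about the tool's x, y, z in rad, a list of three. In form: [{"slide": [x, y, z], "rot": [ax, ay, az]}, ...]. A call has 1 to 12 rows; each row shifts and turns the commanded pose from where the row before left it, along the tool's axes as they then stand; what a row does not reach is not made up. A row lasts 1/10 s, in which the tool goes at most 50 mm and 8.59 degrees, less where a joint would pass 70% of its speed; a pose out of reach is approached as far as the arm can. A call is refused whole if a number of a shift passes 5 or a number of a turn 0.15, either way. A call with a gripper value outside its range is refused whole. "gripper" is the closure in counts, from 0 (fully open) to 255 (shut), set as the call begins (left out, the last holds). The fingers move at their own pace and stop on an object; "grip_force" is the grip in N (left out, the last holds). Time passes only in rows, so rows that do not move let the fingers close. It gives the time, the measured TCP pose, the force and the opening at its end, in the units of the state.
- manip.sense(): the state, without advancing time (a new reading comes with each control period).
- manip.get_image(name): name is "scene" or "top"; returns a dict with "image" (420x560x3 uint8, red, green, blue), "range_z" (420x560 float32, mm along the optical axis (not along the pixel's ray), 0 where there is no reading), "fx", "fy", "cx", "cy" (pixels), "distortion" ([k1, k2, p1, p2, k3] as OpenCV has them; the pictures are not rectified), "rvec" (rotation vector, rad) and "tvec" (3), from world to camera coordinates, as OpenCV has them. Camera axes: x right, y down, z forward; pixel columns grow to the right and rows downward; lengths in mm; the calibration is good to about 2 mm. A picture is of the moment at which its call begins.
- manip.job_done(): hands the job in, once; it reports no verdict.
The state is a dict: "time_s": time; "joint_positions": joint angles; "dq": joint speeds; "tau": joint torques, N m; "position": TCP position; "ee_rot": TCP orientation; "wrist_force": force on the tool from outside, world axes, zero at the start; "wrist_torque": the same for the moment, N m; "width": opening from 0.0 (shut) to 1.0 (fully open).
Only numpy, scipy, OpenCV 4.12 (cv2) and the standard library are available. Lean on these libraries where they do the work, as an engineer would, in place of code of your own. Each camera call takes 0.05 s, during which the arm holds its last target. There are 200 camera calls.

## Task

Lay the brass bracket blank flat in the pocket between the red stops of the anvil, either way round. Then take the spring centre punch from its green fork, stand its point on the white dot of the blank and press straight down until the spring snaps, marking nothing else; finally hang the punch back by its collar in the fork, leave the blank in its pocket and leave everything else on the bench as it is.

Things in the scene. Friction and masses are not known exactly. Their poses are not given: they have to be found in the camera images.
- blank: loose brass bracket blank, a plate 100 mm long (its x) by 56 mm wide (its y) by 10 mm thick, about 0.48 kg, with an upturned lip across its -x end (8 mm thick, full width, its top 26 mm above the underside); origin at the centre of the plate's underside, z up. At the start it lies flat on the bench. The +x half of its top is dyed blue, with the white dot in it. Grip it across its 56 mm width; its centre of mass is about 5 mm from the origin towards the lip
- dot (a point): centre of the white dot (10 mm across) where the blank must be punched, on the top face of the blank, 24 mm from its origin along its +x
- nest (a point): on the fixed anvil, a dark steel block 134 x 90 x 30 mm (x, y, z): centre of the pocket floor, on the block's top face, 30 mm above the bench; x along the pocket's length, z up. The pocket is 108 mm long (x) by 64 mm wide (y) between red stops 6 mm high: one 44 mm long across each end, and on each side two 20 mm long, at the corners only, so that the middle 68 mm of each side is open for fingers
- punch: loose spring centre punch, 135 mm long, about 0.29 kg, hanging upright by its collar in the fork at the start; origin at its point when extended, z up along its axis. Round: steel shank 18 mm across from 32 to 75 mm above the point (tapered below that), brass collar 40 mm across from 75 to 83 mm, black grip 22 mm across from 83 to 128 mm, brass cap 26 mm across up to 135 mm. Hold it by the black grip, fingertips just above the collar
- collar (a point): centre of the underside of the punch's collar, on the axis, 75 mm above the extended point
- point (a point): the point of the punch, a blunt steel tip 6 mm across; it moves up into the punch as it is pressed
- punch_snap (a joint): the hidden snap of the punch: 0 cocked, jumps to 0.003 (m) when the spring snaps, and cocks itself again when the punch is lifted off
- punch_tip (a joint): compression of the punch's main spring in m: 0 when the point is out, 0.009 at most. Pressing needs 1 N at first, rising evenly to 11 N when the punch has come down about 6 mm over its resting point; there it snaps and the force falls at once to about 6 or 7 N, then grows again to about 11 N towards a hard stop at 12 mm. Stop pressing at about 9 mm down. The point springs out again when lifted
- fork_seat (a point): on the fixed green fork stand (base 100 x 90 mm): centre of the slot at the top of the two prongs, where the middle of the collar's underside sits, 100 mm above the bench. The slot is 23 mm wide (y) and open towards the frame's -x; the prongs are 18 mm wide each, and reach from 34 mm on the open side to the back plate 32 mm on the other side; nothing of the stand is higher than the prong tops. The punch can be lifted out upwards or lowered in from above
- valve_a: brass valve with steel stem, lying, 105 mm long, 20 mm thick; bystander
- valve_b: a second brass valve of the same kind; bystander
- bore_gauge: steel bore gauge with a black grip, lying, 200 mm long, 28 mm thick; bystander
- spring_barrel: dented copper spring barrel, an open cup 62 mm across and 78 mm tall; bystander
- finger_button: large brass finger button with a pearl inlay, 40 mm across and 45 mm tall; bystander
- oil_bottle: amber oil bottle, 52 mm across and 130 mm tall; bystander
- paste_jar: green lapping paste jar, 66 mm across and 70 mm tall; bystander
There are look-alikes about, which are no part of the job. What is shaped like the blank but purple is not meant.

How it is judged (in metres and radians):
On the way, in this order (a step that is already met when the one before it is completed fails the run):
1. the blank lies flat in the anvil's pocket, let go (horizontal distance between blank and nest below 0.008 m and angle between the x axis of blank and the x axis of nest, either way round below 0.15 rad and z of blank in the frame of nest between -0.003 and 0.003 m and angle between blank's own z axis and vertical below 0.05 rad and contact force between the fingers and blank below 0.1 N), for 0.2 s.
2. the punch, upright, has snapped with its point on the white dot of the blank in its pocket (value of joint punch_snap above 0.002 m and horizontal distance between point and dot below 0.0055 m and angle between punch's own z axis and vertical below 0.14 rad and contact force between punch and blank above 1 N and horizontal distance between blank and nest below 0.008 m and angle between the x axis of blank and the x axis of nest, either way round below 0.15 rad and z of blank in the frame of nest between -0.003 and 0.003 m and angle between blank's own z axis and vertical below 0.05 rad), for 0.04 s.
At the end, for the whole second after the job is handed in: Blank flat in the anvil pocket (within 8 mm and 0.15 rad of it, either way round, 3 mm in height); punch released, at rest, hanging by its collar on the prongs, upright within 0.1 rad, collar within 28 mm of the seat point and 4 mm of its height, point extended (horizontal distance between blank and nest below 0.008 m and angle between the x axis of blank and the x axis of nest, either way round below 0.15 rad and z of blank in the frame of nest between -0.003 and 0.003 m and angle between blank's own z axis and vertical below 0.05 rad and horizontal distance between collar and fork_seat below 0.028 m and z of collar in the frame of fork_seat between -0.004 and 0.004 m and angle between punch's own z axis and vertical below 0.1 rad and value of joint punch_tip below 0.002 m and value of joint punch_snap below 0.001 m and linear speed of each of punch, blank below 0.03 m/s); the robot touches nothing.
It fails at once if the punch snaps anywhere but on the white dot (8 mm from its centre or more), or before the blank is in its pocket (value of joint punch_snap above 0.002 m and (horizontal distance between point and dot above 0.008 m or not (horizontal distance between blank and nest below 0.008 m and angle between the x axis of blank and the x axis of nest, either way round below 0.15 rad and z of blank in the frame of nest between -0.003 and 0.003 m and angle between blank's own z axis and vertical below 0.05 rad))).
It fails at once if a bystander is moved by more than 40 mm (distance of any of valve_a, valve_b, bore_gauge, spring_barrel, finger_button, oil_bottle, paste_jar from where it was at the start of the episode above 0.04 m).
It also fails if it takes over 64 s, if anything falls off the work surface, if the arm or the gripper's body presses on something with over 40 N, if the wrist force passes 120 N, or if a joint passes its speed limit or range.

## Working session

There is one attempt and no reset: what is moved stays moved. The work goes in short steps, Python scripts to look and compute and a tool call to move; the robot and the scene stay as the last step left them, time stands still between calls to the robot, and variables do not carry over. Pictures are saved under pics/ and viewed, about 8 in all and at most 12, crops included, and the job is handed in when it is done.

Besides the shell and the picture viewer there is one more tool, called after "Request:" as name([rows], argument=value, ...), one row to a line, values as JSON. servo_tool: Moves the arm, as the interface text tells. Its arguments: {"type":"object","properties":{"plan":{"type":"array"},"gripper":{"type":"number"},"grip_force":{"type":"number"}},"required":["plan"]}

```bash
mkdir -p pics; ls; cat > h.py <<'E'
import numpy as np, cv2
from station import manip
def get(n):
    d=manip.get_image(n); d['K']=np.array([[d['fx'],0,d['cx']],[0,d['fy'],d['cy']],[0,0,1.]])
    d['R']=cv2.Rodrigues(np.array(d['rvec'],float))[0]; d['t']=np.array(d['tvec'],float).ravel(); d['D']=np.array(d['distortion'],float); return d
def rays(d,uv):
    p=cv2.undistortPoints(np.array(uv,float).reshape(-1,1,2),d['K'],d['D']).reshape(-1,2)
    r=np.c_[p,np.ones(len(p))]@d['R']; return -d['R'].T@d['t'], r
def plane(d,uv,z):
    c,r=rays(d,uv); return c+r*((z-c[2])/r[:,2])[:,None]
def world(d):   # point per pixel from range
    h,w=d['range_z'].shape; uv=np.stack(np.meshgrid(np.arange(w),np.arange(h)),-1).reshape(-1,2)
    c,r=rays(d,uv); return (c+r*d['range_z'].reshape(-1,1)).reshape(h,w,3)
def save(n,im,s=1):
    cv2.imwrite('pics/'+n,cv2.resize(im[:,:,::-1],None,fx=s,fy=s,interpolation=cv2.INTER_NEAREST))
E
python3 - <<'E'
from h import *
for n in('scene','top'):
    d=get(n); save(n+'0.png',d['image'],1.4); np.savez(n+'0.npz',**d); print(n,-d['R'].T@d['t'],d['R'][2],d['fx'])
print(manip.sense(), manip.grip_point_offset)
E
```

```text
pics
scene [825.41793043 457.11444251 826.33915777] [-0.30757629 -0.49020985 -0.81553119] 394.8743651139167
top [ 3.85091124e+02 -4.16969525e-01  1.04146202e+03] [ 0.15996357  0.01482121 -0.98701165] 399.0414744899711
{'time_s': 0.1, 'joint_positions': array([ 1.34404025e+00,  2.60596610e-01, -1.39253470e-01,  1.17274842e+00,
       -2.71359207e-05,  1.57080544e+00]), 'dq': array([-0.00103071, -0.00174788,  0.00313687,  0.00142556, -0.00060678,
       -0.00060219]), 'tau': array([-5.19744299e-04, -4.06508374e+01,  2.54527760e+01,  1.00848038e-02,
        6.37561513e-06,  1.72823889e-05]), 'position': array([117.89377065, 510.93408343, 230.55449169]), 'ee_rot': array([-0.55295503,  0.5537634 ,  0.43972681, -0.44071211]), 'wrist_force': array([-0.57463455,  0.45985986,  0.3718839 ]), 'wrist_torque': array([0.01515448, 0.0222798 , 0.01145904]), 'width': 0.9968032609755424} 18.700000000000003
```

View pics/scene0.png

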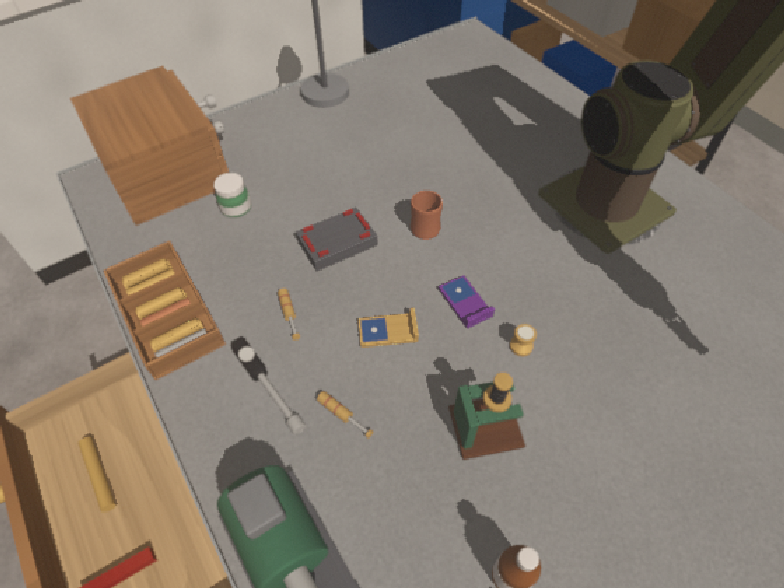

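View pics/top0.png

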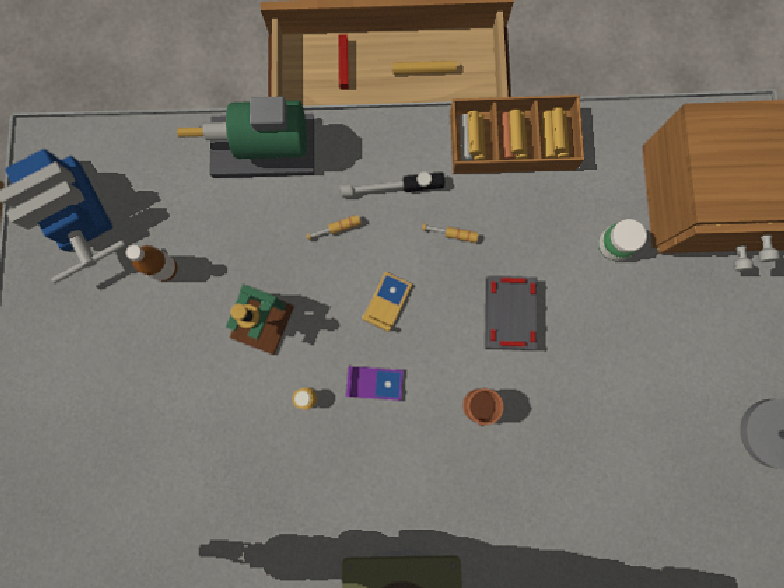

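The candidates for the blank are the brass one (top 388,300; scene 388,328) and the purple one (top 376,383; scene 466,300), which is the decoy. I choose the brass one. The anvil is at top (514,312), the punch and fork at top (245,315). The vise, the motor and the green jar are other coloured objects to leave alone.

```bash
cat > m.py <<'E'
from h import *
from scipy.optimize import least_squares
def mask(d,lo,hi,box):
    hsv=cv2.cvtColor(d['image'],cv2.COLOR_RGB2HSV); m=cv2.inRange(hsv,np.array(lo),np.array(hi))
    o=np.zeros_like(m); x0,y0,x1,y1=[int(v/1.4) for v in box]; o[y0:y1,x0:x1]=m[y0:y1,x0:x1]; return o
def cen(m):
    v,u=np.nonzero(m); return np.array([u.mean(),v.mean()]),len(u)
def tri(a,pa,b,pb):
    c1,r1=rays(a,pa); c2,r2=rays(b,pb); r1=r1[0];r2=r2[0]
    s=np.linalg.lstsq(np.c_[r1,-r2],c2-c1,rcond=None)[0]; p,q=c1+s[0]*r1,c2+s[1]*r2
    return (p+q)/2,np.linalg.norm(p-q)
E
python3 - <<'E'
from m import *
S,T=get('scene'),get('top')
W={'S':world(S),'T':world(T)}
def rep(name,lo,hi,bS,bT):
    mS,mT=mask(S,lo,hi,bS),mask(T,lo,hi,bT); (a,na),(b,nb)=cen(mS),cen(mT)
    print(name,na,nb,a.round(1),b.round(1),'tri',*[np.round(x,1) for x in tri(S,a,T,b)],'med',np.median(W['S'][mS>0],0).round(1),np.median(W['T'][mT>0],0).round(1)); return mS,mT
rep('dot',(0,0,150),(179,90,255),(362,318,386,342),(380,278,402,300))
rep('blue',(100,120,40),(125,255,255),(355,310,395,350),(370,270,415,315))
rs=rep('red',(0,150,90),(8,255,255),(290,205,380,270),(480,270,550,355))
for n,m,d in(('S',rs[0],S),('T',rs[1],T)):
    k,l,st,c=cv2.connectedComponentsWithStats(m)
    for i in range(1,k):
        if st[i,4]>3: print(n,st[i],plane(d,c[i],36).round(1))
mS,mT=rep('brass',(15,100,80),(28,255,255),(355,300,425,352),(360,268,415,332))
br=mT|mask(T,(90,60,40),(130,255,255),(360,268,415,332))|mask(T,(0,0,150),(179,90,255),(380,278,402,300))
br=cv2.morphologyEx(br,cv2.MORPH_CLOSE,np.ones((3,3)))
c=max(cv2.findContours(br,0,2)[0],key=cv2.contourArea)
P=plane(T,c.reshape(-1,2),10)[:,:2].astype(np.float32); print('blank rect',cv2.minAreaRect(P))
rep('punchcap',(15,80,60),(30,255,255),(488,368,518,392),(228,302,262,322))
g=rep('green',(60,80,30),(90,255,255),(450,370,530,450),(222,280,295,352))
w=W['T'][g[1]>0]; print(np.percentile(w[:,2],[5,25,50,75,95]))
for n,d,b in(('S',S,(425,350,550,470)),('T',T,(215,270,310,360))):
    x0,y0,x1,y1=[int(v/1.4) for v in b]; save('f%s.png'%n,d['image'][y0:y1,x0:x1],7 if n=='T' else 5)
a=cv2.imread('pics/fS.png');b=cv2.imread('pics/fT.png')
x=T['image'][190:280,235:300][:,:,::-1]; x=cv2.resize(x,None,fx=4,fy=4)
h=max(a.shape[0],b.shape[0],x.shape[0]);o=np.zeros((h,a.shape[1]+b.shape[1]+x.shape[1],3),np.uint8);j=0
for q in(a,b,x): o[:q.shape[0],j:j+q.shape[1]]=q;j+=q.shape[1]
o=cv2.resize(o,None,fx=min(1,800/o.shape[1]),fy=min(1,800/o.shape[1]));cv2.imwrite('pics/crop1.png',o);print(o.shape)
E
```

```text
dot 14 14 [266.3 234.3] [279.  206.2] tri [576.8   3.6  16.3] 0.6 med [575.2   2.2  11.4] [577.9   2.5  11.5]
blue 27 226 [266.  233.3] [279.6 206.6] tri [575.9   1.8  17.8] 1.5 med [579.2  -4.7  11.4] [576.    2.5  10.6]
red 119 198 [238.7 166. ] [366.  222.3] tri [ 526.5 -217.3   28.6] 0.8 med [ 562.2 -210.6   36.7] [ 526.3 -215.3   36. ]
S [246 150   6   3  12] [[ 479.5 -245.8   36. ]]
S [255 152   8  11  27] [[ 468.  -210.1   36. ]]
S [217 161   6   4  15] [[ 567.1 -251.5   36. ]]
S [257 166   7   4  17] [[ 484.1 -175.5   36. ]]
S [216 168   9  11  30] [[ 583.8 -218.    36. ]]
S [227 178   7   5  18] [[ 572.2 -181.4   36. ]]
T [358 198  17   4  52] [[ 583.6 -218.9   36. ]]
T [351 201   3   8  23] [[ 571.6 -182.6   36. ]]
T [379 202   3   8  24] [[ 567.3 -253.5   36. ]]
T [351 235   3   8  21] [[ 485.  -177.5   36. ]]
T [379 236   3   8  23] [[ 480.2 -247.5   36. ]]
T [357 243  18   4  55] [[ 467.9 -210.3   36. ]]
brass 561 514 [282.3 234.7] [273.8 219.8] tri [542.1  19.2   5.4] 2.1 med [538.5  25.1  10.7] [538.3  20.3  10.6]
blank rect ((555.630615234375, 12.519081115722656), (57.601158142089844, 100.4937744140625), 62.44894027709961)
punchcap 166 206 [358.  272.5] [174.1 222.6] tri [519.2 244.7 147.5] 5.9 med [520.6 249.6 160.2] [522.7 244.9 155.6]
green 1 456 [339. 301.] [182.7 219.3] tri [545.7 246.6  46.9] 4.0 med [566.3 259.8 100.5] [545.8 232.   99.7]
[ 51.25944985  97.98858602  99.66160675 101.04039537 102.87149714]
(308, 800, 3)
```

View pics/crop1.png

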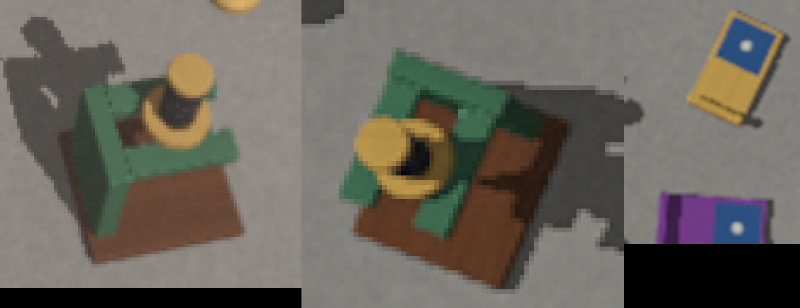

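The crop confirms the brass blank, with the blue half and its dot on the far end, next to the purple decoy. The fork's slot opens towards the lower left of the top view. Next I measure the fork and cap more exactly and add a move calculator.

```bash
cat >> m.py <<'E'
from scipy.spatial.transform import Rotation as Ro
def tool():
    s=manip.sense(); q=s['ee_rot']; return s,Ro.from_quat([q[1],q[2],q[3],q[0]]).as_matrix()
def go(p,jaw=None):
    s,M=tool(); f=(np.array(s['position'])); print('t',s['time_s'],'pos',f.round(1),'w',round(s['width'],3),'F',np.round(s['wrist_force'],1))
    print('jaw deg',np.degrees(np.arctan2(M[1,0],M[0,0])).round(2),'y',M[:,1].round(3),'z',M[:,2].round(3))
    tgt=M
    if jaw is not None:
        x=np.array([np.cos(jaw),np.sin(jaw),0]); x=x if x@M[:,0]>0 else -x
        tgt=np.c_[x,[0,0,-1],np.cross(x,[0,0,-1])]; print('rotvec(tool)',Ro.from_matrix(M.T@tgt).as_rotvec().round(4))
    if p is not None: print('slide after turn, cm',(tgt.T@(np.array(p)-f)/10).round(2))
E
python3 - <<'E'
from m import *
S,T=get('scene'),get('top')
for n,d,b in(('S',S,(425,350,550,470)),('T',T,(215,270,310,360))):
    x0,y0,x1,y1=[int(v/1.4) for v in b]; w=world(d)[y0:y1,x0:x1].reshape(-1,3); hs=cv2.cvtColor(d['image'],cv2.COLOR_RGB2HSV)[y0:y1,x0:x1].reshape(-1,3)
    c=w[w[:,2]>153]; print(n,'cap n',len(c),'mean',c.mean(0).round(1),'zmed',np.median(c[:,2]).round(1),'box',c.min(0).round(1),c.max(0).round(1))
    g=w[(hs[:,0]>55)&(hs[:,0]<95)&(hs[:,1]>70)&(abs(w[:,2]-100)<5)]; r=cv2.minAreaRect(g[:,:2].astype(np.float32)); print(n,'green top',len(g),np.median(g[:,2]).round(1),r,cv2.boxPoints(r).round(1).tolist())
    co=w[(abs(w[:,2]-108)<4)&(hs[:,0]>12)&(hs[:,0]<32)&(hs[:,1]>80)]; print('collar',len(co),co.mean(0).round(1),cv2.minEnclosingCircle(co[:,:2].astype(np.float32)))
go([556.2,13.6,120],np.radians(62.45))
E
```

```text
S cap n 174 mean [573.3 286.3 274.8] zmed 160.3 box [507.  237.2 154.1] [825.4 457.1 826.3]
S green top 312 100.3 ((529.7728271484375, 245.7591094970703), (60.90339660644531, 75.2296371459961), 69.78974151611328) [[484.0, 230.1999969482422], [554.5999755859375, 204.1999969482422], [575.5999755859375, 261.29998779296875], [505.0, 287.29998779296875]]
collar 170 [525.2 253.7 108.1] ((521.1000366210938, 250.47633361816406), 20.329360961914062)
T cap n 125 mean [503.2 215.4 279.7] zmed 160.2 box [385.1  -0.4 153.9] [ 534.5  263.  1041.5]
T green top 386 100.4 ((530.0823974609375, 245.17259216308594), (60.91691589355469, 78.18235778808594), 66.91189575195312) [[482.20001220703125, 232.5], [554.0999755859375, 201.8000030517578], [578.0, 257.8999938964844], [506.1000061035156, 288.5]]
collar 113 [518.9 244.4 107.8] ((521.9456787109375, 249.4140625), 19.847436904907227)
t 0.3 pos [118.  511.3 231. ] w 0.996 F [-0.6 -0.8  0.4]
jaw deg 77.0 y [-0.    -0.001 -1.   ] z [-0.974  0.225 -0.   ]
rotvec(tool) [ 1.00e-04  2.54e-01 -7.00e-04]
slide after turn, cm [-23.86  11.1  -61.87]
```

Request:
servo_tool([
  {"slide": [0, 0, 0], "rot": [0, 0.127, 0]},
  {"slide": [0, 0, 0], "rot": [0, 0.127, 0]},
  {"slide": [-1.7, 0.6, -4.2], "rot": [0, 0, 0]},
  {"slide": [-1.7, 0.6, -4.2], "rot": [0, 0, 0]},
  {"slide": [-1.7, 0.6, -4.2], "rot": [0, 0, 0]},
  {"slide": [-1.7, 0.6, -4.2], "rot": [0, 0, 0]},
  {"slide": [-1.7, 0.6, -4.2], "rot": [0, 0, 0]},
  {"slide": [-1.7, 0.6, -4.2], "rot": [0, 0, 0]},
  {"slide": [-1.7, 0.6, -4.2], "rot": [0, 0, 0]},
  {"slide": [-1.7, 0.6, -4.2], "rot": [0, 0, 0]},
  {"slide": [-1.7, 0.6, -4.2], "rot": [0, 0, 0]},
  {"slide": [-1.7, 0.6, -4.2], "rot": [0, 0, 0]},
], gripper=0, grip_force=60)

```text
time_s: 1.5
position: [412.8, 165.0, 171.3]
ee_rot: [0.605, -0.605, -0.367, 0.366]
wrist_force: [0.5, 0.8, 0.2]
width: 1.002
```

```bash
python3 -c "
from m import *
go([556.2,13.6,60],np.radians(62.45))"
```

```text
t 1.5 pos [412.8 165.  171.3] w 1.002 F [0.5 0.8 0.2]
jaw deg 62.45 y [ 0.001  0.    -1.   ] z [-0.887  0.463 -0.   ]
rotvec(tool) [ 0.0004 -0.0001  0.0007]
slide after turn, cm [ -6.79  11.13 -19.71]
```

Request:
servo_tool([
  {"slide": [-1.3, 1.0, -3.9], "rot": [0, 0, 0]},
  {"slide": [-1.3, 1.0, -3.9], "rot": [0, 0, 0]},
  {"slide": [-1.3, 1.0, -3.9], "rot": [0, 0, 0]},
  {"slide": [-1.3, 1.0, -3.9], "rot": [0, 0, 0]},
  {"slide": [-1.3, 1.0, -3.9], "rot": [0, 0, 0]},
  {"slide": [-0.29, 3.0, -0.21], "rot": [0, 0, 0]},
  {"slide": [0, 2.0, 0], "rot": [0, 0, 0]},
  {"slide": [0, 0, 0], "rot": [0, 0, 0]},
  {"slide": [0, 0, 0], "rot": [0, 0, 0]},
])

```text
time_s: 2.4
position: [554.9, 15.2, 71.3]
ee_rot: [0.605, -0.604, -0.366, 0.367]
wrist_force: [0.1, 0.3, 0.4]
width: 1.004
```

```bash
python3 -c "
from m import *
go([556.2,13.6,0],np.radians(62.45))
S,T=get('scene'),get('top')
a=S['image'][190:270,220:340]; b=T['image'][180:260,220:340]
save('grip1.png',np.hstack([a,b]),3.3)"
```

```text
t 2.4 pos [554.9  15.2  71.3] w 1.004 F [0.1 0.3 0.4]
jaw deg 62.46 y [-0.001 -0.    -1.   ] z [-0.887  0.462  0.001]
rotvec(tool) [-0.0008  0.0001 -0.0005]
slide after turn, cm [-0.08  7.13 -0.19]
```

View pics/grip1.png

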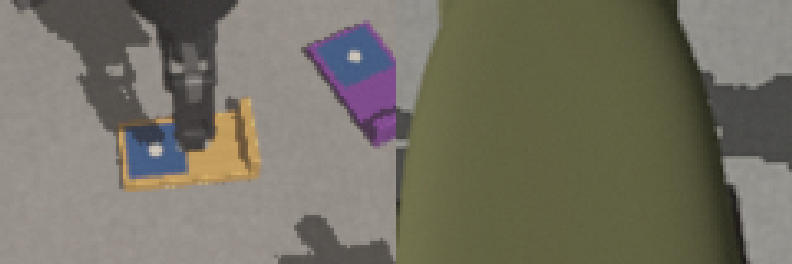

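The fingers straddle the plate's middle, with the lip clear. I go down and close.

Request:
servo_tool([
  {"slide": [-0.08, 2.4, -0.19], "rot": [0, 0, 0]},
  {"slide": [0, 2.4, 0], "rot": [0, 0, 0]},
  {"slide": [0, 1.6, 0], "rot": [0, 0, 0]},
  {"slide": [0, 0.7, 0], "rot": [0, 0, 0]},
  {"slide": [0, 0, 0], "rot": [0, 0, 0]},
  {"slide": [0, 0, 0], "rot": [0, 0, 0]},
])

```text
time_s: 3.1
position: [557.5, 13.8, 1.5]
ee_rot: [-0.604, 0.605, 0.367, -0.366]
wrist_force: [-0.3, -0.4, -0.2]
width: 1.002
```

Request:
servo_tool([
  {"slide": [0, 0, 0], "rot": [0, 0, 0]},
  {"slide": [0, 0, 0], "rot": [0, 0, 0]},
  {"slide": [0, 0, 0], "rot": [0, 0, 0]},
  {"slide": [0, 0, 0], "rot": [0, 0, 0]},
  {"slide": [0, 0, 0], "rot": [0, 0, 0]},
  {"slide": [0, 0, 0], "rot": [0, 0, 0]},
  {"slide": [0, 0, 0], "rot": [0, 0, 0]},
  {"slide": [0, 0, 0], "rot": [0, 0, 0]},
], gripper=255, grip_force=60)

```text
time_s: 3.9
position: [557.1, 13.3, 1.8]
ee_rot: [-0.604, 0.605, 0.367, -0.366]
wrist_force: [-2.2, -1.2, 7.3]
width: 0.63
```

Request:
servo_tool([
  {"slide": [0, -1.0, 0], "rot": [0, 0, 0]},
  {"slide": [0, -2.5, 0], "rot": [0, 0, 0]},
  {"slide": [0, -3, 0], "rot": [0, 0, 0]},
  {"slide": [0, -3, 0], "rot": [0, 0, 0]},
  {"slide": [0, 0, 0], "rot": [0, 0, 0]},
  {"slide": [0, 0, 0], "rot": [0, 0, 0]},
])

```text
time_s: 4.5
position: [556.6, 13.7, 95.5]
ee_rot: [-0.605, 0.605, 0.367, -0.366]
wrist_force: [0.0, 0.2, -4.4]
width: 0.627
```

```bash
python3 -c "
from m import *
go([525.9,-214.5,97],np.radians(90-4.05))
S=get('scene')
save('grip2.png',S['image'][140:290,200:400],4)
m=mask(S,(0,0,150),(179,90,255),(340,250,420,345))
W=world(S); hs=cv2.cvtColor(S['image'],cv2.COLOR_RGB2HSV)
for lo,hi in(((15,100,80),(28,255,255)),((100,100,40),(125,255,255))):
    mm=mask(S,lo,hi,(330,230,450,345)); w=W[mm>0]; w=w[(w[:,2]>70)&(w[:,2]<140)]; print(len(w),np.percentile(w,[2,50,98],axis=0).round(1).tolist())
"
```

```text
t 4.5 pos [556.6  13.7  95.5] w 0.627 F [ 0.   0.2 -4.4]
jaw deg 62.45 y [ 0.001  0.    -1.   ] z [-0.887  0.462 -0.001]
rotvec(tool) [ 8.000e-04 -4.101e-01  3.000e-04]
slide after turn, cm [-22.98  -0.15   1.45]
443 [[504.8, -23.5, 98.3], [530.3, 29.5, 104.3], [607.3, 60.0, 121.3]]
27 [[565.0, -13.2, 101.8], [594.5, 5.1, 104.8], [599.3, 14.5, 106.4]]
```

View pics/grip2.png

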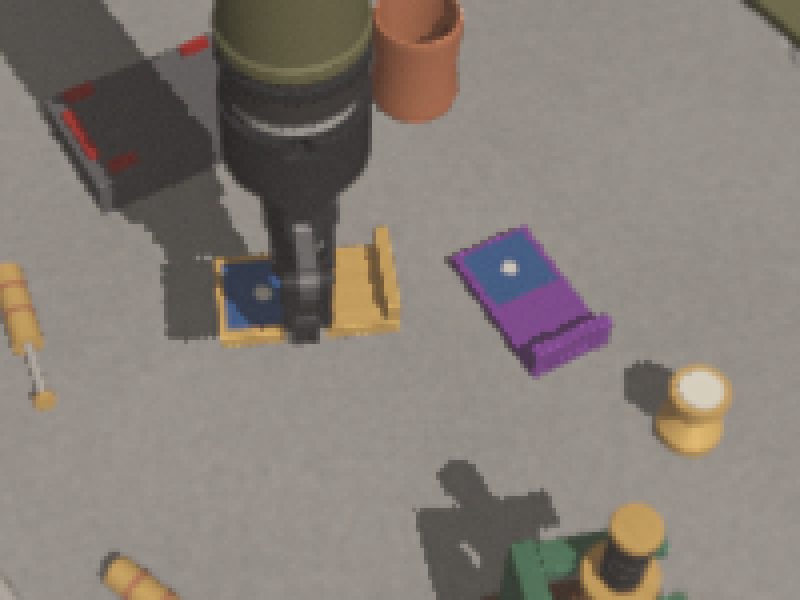

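Held level, underside about 94 with the TCP at 95.5. I turn it over the anvil.

Request:
servo_tool([
  {"slide": [0, 0, 0], "rot": [0, -0.137, 0]},
  {"slide": [0, 0, 0], "rot": [0, -0.137, 0]},
  {"slide": [0, 0, 0], "rot": [0, -0.136, 0]},
  {"slide": [-3.8, 0, 0.2], "rot": [0, 0, 0]},
  {"slide": [-3.8, 0, 0.2], "rot": [0, 0, 0]},
  {"slide": [-3.8, 0, 0.2], "rot": [0, 0, 0]},
  {"slide": [-3.8, 0, 0.2], "rot": [0, 0, 0]},
  {"slide": [-3.8, 0, 0.2], "rot": [0, 0, 0]},
  {"slide": [-3.8, 0, 0.2], "rot": [0, 0, 0]},
  {"slide": [0, 0, 0], "rot": [0, 0, 0]},
  {"slide": [0, 0, 0], "rot": [0, 0, 0]},
])

```text
time_s: 5.65
position: [526.6, -213.1, 93.1]
ee_rot: [0.519, -0.516, -0.481, 0.482]
wrist_force: [-0.0, 0.5, -4.9]
width: 0.624
```

```bash
python3 -c "
from m import *
go([526.8,-214.6,50],np.radians(90-4.05))"
```

```text
t 5.65 pos [ 526.6 -213.1   93.1] w 0.624 F [-0.   0.5 -4.9]
jaw deg 85.82 y [-0.004  0.002 -1.   ] z [-0.997  0.073  0.004]
rotvec(tool) [-0.0039 -0.0023  0.002 ]
slide after turn, cm [-0.15  4.31 -0.03]
```

Request:
servo_tool([
  {"slide": [-0.15, 2, -0.03], "rot": [-0.004, 0.002, 0.002]},
  {"slide": [0, 2, 0], "rot": [0, 0, 0]},
  {"slide": [0, 1, 0], "rot": [0, 0, 0]},
  {"slide": [0, 0, 0], "rot": [0, 0, 0]},
  {"slide": [0, 0, 0], "rot": [0, 0, 0]},
])

```text
time_s: 6.15
position: [528.6, -213.7, 45.1]
ee_rot: [-0.516, 0.519, 0.482, -0.481]
wrist_force: [0.2, 0.7, -5.0]
width: 0.623
```

```bash
python3 -c "
from m import *
go([526.8,-214.6,32.5],np.radians(90-4.05))
S=get('scene'); save('place1.png',S['image'][110:230,170:310],5)"
```

```text
t 6.15 pos [ 528.6 -213.7   45.1] w 0.623 F [ 0.2  0.7 -5. ]
jaw deg 85.89 y [ 0.003 -0.002 -1.   ] z [-0.997  0.072 -0.003]
rotvec(tool) [ 0.0032 -0.0011 -0.0016]
slide after turn, cm [-0.1   1.26  0.18]
```

View pics/place1.png

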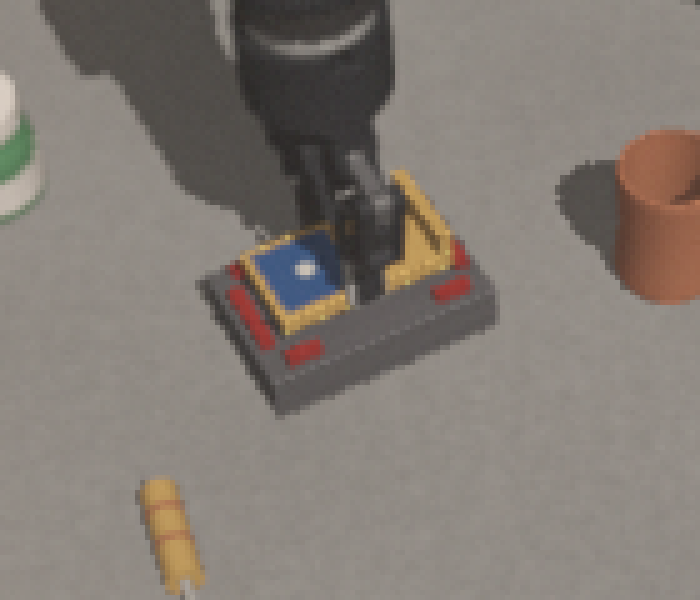

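The blank hovers over the pocket, aligned between the red stops. I lower it.

Request:
servo_tool([
  {"slide": [-0.05, 0.5, 0.1], "rot": [0, 0, 0]},
  {"slide": [0, 0.4, 0.0], "rot": [0, 0, 0]},
  {"slide": [0, 0.2, 0], "rot": [0, 0, 0]},
  {"slide": [0, 0.15, 0], "rot": [0, 0, 0]},
  {"slide": [0, 0, 0], "rot": [0, 0, 0]},
  {"slide": [0, 0, 0], "rot": [0, 0, 0]},
])

```text
time_s: 6.8
position: [527.8, -215.1, 32.9]
ee_rot: [-0.516, 0.519, 0.482, -0.481]
wrist_force: [-0.8, 0.1, -3.6]
width: 0.627
```

Request:
servo_tool([
  {"slide": [0, 0.08, 0], "rot": [0, 0, 0]},
  {"slide": [0, 0, 0], "rot": [0, 0, 0]},
  {"slide": [0, 0, 0], "rot": [0, 0, 0]},
])

```text
time_s: 7.1
position: [527.9, -215.1, 32.2]
ee_rot: [-0.516, 0.52, 0.482, -0.481]
wrist_force: [-0.1, -0.7, -3.7]
width: 0.624
```

Request:
servo_tool([
  {"slide": [0, 0, 0], "rot": [0, 0, 0]},
  {"slide": [0, 0, 0], "rot": [0, 0, 0]},
  {"slide": [0, 0, 0], "rot": [0, 0, 0]},
  {"slide": [0, 0, 0], "rot": [0, 0, 0]},
  {"slide": [0, 0, 0], "rot": [0, 0, 0]},
  {"slide": [0, 0, 0], "rot": [0, 0, 0]},
  {"slide": [0, -2, 0], "rot": [0, 0, 0]},
  {"slide": [0, -4, 0], "rot": [0, 0, 0]},
  {"slide": [0, -4, 0], "rot": [0, 0, 0]},
  {"slide": [0, -4, 0], "rot": [0, 0, 0]},
  {"slide": [0, -4, 0], "rot": [0, 0, 0]},
], gripper=0)

```text
time_s: 8.2
position: [526.7, -214.5, 213.7]
ee_rot: [-0.516, 0.519, 0.482, -0.481]
wrist_force: [0.1, -0.2, 0.3]
width: 1.0
```

```bash
python3 -c "
from m import *
go([521.5,250,210],np.radians(90-4.05))"
```

```text
t 8.2 pos [ 526.7 -214.5  213.7] w 1.0 F [ 0.1 -0.2  0.3]
jaw deg 85.83 y [ 0.004 -0.002 -1.   ] z [-0.997  0.073 -0.004]
rotvec(tool) [ 0.0041 -0.0022 -0.002 ]
slide after turn, cm [46.29  0.37  3.8 ]
```

Request:
servo_tool([
  {"slide": [4.6, 0, 0.38], "rot": [0.004, 0, -0.002]},
  {"slide": [4.6, 0, 0.38], "rot": [0, 0, 0]},
  {"slide": [4.6, 0, 0.38], "rot": [0, 0, 0]},
  {"slide": [4.6, 0, 0.38], "rot": [0, 0, 0]},
  {"slide": [4.6, 0, 0.38], "rot": [0, 0, 0]},
  {"slide": [4.6, 0, 0.38], "rot": [0, 0, 0]},
  {"slide": [4.6, 0, 0.38], "rot": [0, 0, 0]},
  {"slide": [4.6, 0, 0.38], "rot": [0, 0, 0]},
  {"slide": [4.6, 0, 0.38], "rot": [0, 0, 0]},
  {"slide": [4.6, 0, 0.38], "rot": [0, 0, 0]},
  {"slide": [0, 0, 0], "rot": [0, 0, 0]},
  {"slide": [0, 0, 0], "rot": [0, 0, 0]},
])

```text
time_s: 9.4
position: [522.1, 247.8, 211.5]
ee_rot: [-0.517, 0.517, 0.482, -0.482]
wrist_force: [-0.2, 0.2, -0.1]
width: 1.002
```

```bash
python3 - <<'E'
from m import *
go([521.5,250,111],np.radians(90-4.05))
S,T=get('scene'),get('top')
# blank check
mS,mT=[mask(d,(0,0,150),(179,60,255),b) for d,b in((S,(300,210,375,262)),(T,(495,285,540,340)))]
for n,d,m in(('S',S,mS),('T',T,mT)):
    k,l,st,c=cv2.connectedComponentsWithStats(m)
    for i in range(1,k):
        if st[i,4]>4: print(n,'dot',st[i],plane(d,c[i],40).round(1))
br=mask(T,(15,100,80),(28,255,255),(480,270,550,355))|mask(T,(90,60,40),(130,255,255),(480,270,550,355))|mT
c=max(cv2.findContours(cv2.morphologyEx(br,cv2.MORPH_CLOSE,np.ones((3,3))),0,2)[0],key=cv2.contourArea)
print(cv2.minAreaRect(plane(T,c.reshape(-1,2),40)[:,:2].astype(np.float32)))
for n,d,b in(('S',S,(300,205,380,265)),('T',T,(480,270,550,355))):
    W=world(d); m=mask(d,(95,100,40),(130,255,255),b); w=W[m>0]; print(n,'blue z',len(w),np.median(w,0).round(1)); m=mask(d,(15,100,80),(28,255,255),b); w=W[m>0]; w=w[abs(w[:,2]-40)<5]; print('brass top z',len(w),np.median(w,0).round(1))
x=cv2.resize(S['image'][140:200,205:280],None,fx=5,fy=5,interpolation=0); y=cv2.resize(T['image'][185:260,330:405],None,fx=4,fy=4,interpolation=0)
save('nest2.png',np.hstack([x,y]))
E
```

```text
t 9.4 pos [522.1 247.8 211.5] w 1.002 F [-0.2  0.2 -0.1]
jaw deg 85.97 y [-0.    -0.001 -1.   ] z [-0.998  0.07   0.   ]
rotvec(tool) [-0.0004  0.0003 -0.0009]
slide after turn, cm [ 0.22 10.05  0.08]
S dot [261 150   6  13  49] [[ 452.6 -205.3   40. ]]
S dot [214 159   4   4  11] [[ 574.9 -261.4   40. ]]
S dot [214 177   6  10  34] [[ 610.2 -190.5   40. ]]
T dot [368 204   7   1   7] [[ 571.1 -230.    40. ]]
((526.9319458007812, -215.70375061035156), (59.901214599609375, 99.52544403076172), 88.31529235839844)
S blue z 68 [ 561.1 -222.1   41. ]
brass top z 360 [ 511.2 -207.4   40.5]
T blue z 253 [ 549.9 -215.1   40.6]
brass top z 459 [ 512.  -215.2   40.2]
```

View pics/nest2.png

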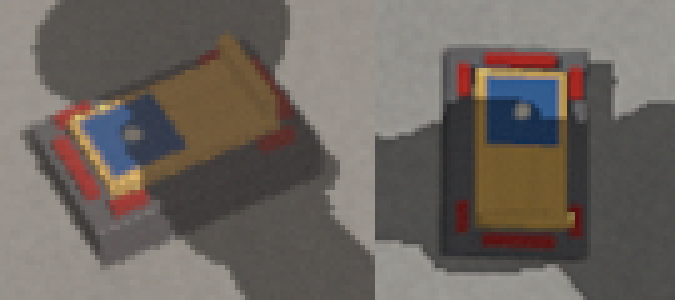

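The blank lies flat in the pocket (top at about 40.4), with the dot at top-view pixel (367,213). Now the punch.

Request:
servo_tool([
  {"slide": [0.22, 2.5, 0.08], "rot": [0, 0, 0]},
  {"slide": [0, 3, 0], "rot": [0, 0, 0]},
  {"slide": [0, 2.8, 0], "rot": [0, 0, 0]},
  {"slide": [0, 1.7, 0], "rot": [0, 0, 0]},
  {"slide": [0, 0, 0], "rot": [0, 0, 0]},
  {"slide": [0, 0, 0], "rot": [0, 0, 0]},
])

```text
time_s: 10.1
position: [522.1, 247.9, 112.3]
ee_rot: [0.518, -0.518, -0.481, 0.481]
wrist_force: [-0.6, -0.0, 1.0]
width: 1.003
```

```bash
python3 - <<'E'
from m import *
go([521.5,250,111.5],np.radians(90-4.05))
S=get('scene'); save('pg.png',S['image'][235:340,290:400],5)
E
```

```text
t 10.1 pos [522.1 247.9 112.3] w 1.003 F [-0.6 -0.   1. ]
jaw deg 85.72 y [-0. -0. -1.] z [-0.997  0.075  0.   ]
rotvec(tool) [-0.0002 -0.0041 -0.0003]
slide after turn, cm [0.2  0.08 0.08]
```

View pics/pg.png

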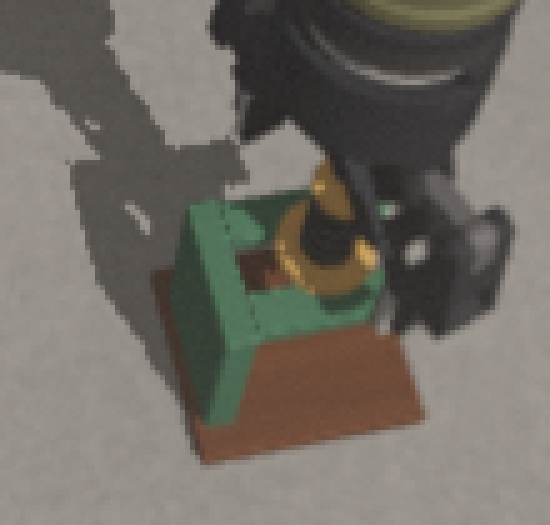

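The open fingers stand either side of the black grip, just above the collar. I shift 2 mm and close.

Request:
servo_tool([
  {"slide": [0.2, 0, 0], "rot": [0, 0, 0]},
  {"slide": [0, 0, 0], "rot": [0, 0, 0]},
])

```text
time_s: 10.35
position: [523.1, 251.7, 113.2]
ee_rot: [-0.518, 0.518, 0.482, -0.481]
wrist_force: [0.1, -1.0, 0.3]
width: 1.001
```

Request:
servo_tool([
  {"slide": [0, 0, 0], "rot": [0, 0, 0]},
  {"slide": [0, 0, 0], "rot": [0, 0, 0]},
  {"slide": [0, 0, 0], "rot": [0, 0, 0]},
  {"slide": [0, 0, 0], "rot": [0, 0, 0]},
  {"slide": [0, 0, 0], "rot": [0, 0, 0]},
  {"slide": [0, 0, 0], "rot": [0, 0, 0]},
  {"slide": [0, 0, 0], "rot": [0, 0, 0]},
  {"slide": [0, 0, 0], "rot": [0, 0, 0]},
  {"slide": [0, 0, 0], "rot": [0, 0, 0]},
  {"slide": [0, 0, 0], "rot": [0, 0, 0]},
], gripper=255, grip_force=70)

```text
time_s: 11.35
position: [522.0, 251.0, 111.9]
ee_rot: [-0.518, 0.518, 0.481, -0.482]
wrist_force: [0.4, -1.8, 0.8]
width: 0.248
```

Request:
servo_tool([
  {"slide": [0, -0.5, 0], "rot": [0, 0, 0]},
  {"slide": [0, -2, 0], "rot": [0, 0, 0]},
  {"slide": [0, -3, 0], "rot": [0, 0, 0]},
  {"slide": [0, -4, 0], "rot": [0, 0, 0]},
  {"slide": [0, 0, 0], "rot": [0, 0, 0]},
  {"slide": [0, 0, 0], "rot": [0, 0, 0]},
])

```text
time_s: 11.95
position: [522.6, 251.7, 207.6]
ee_rot: [-0.518, 0.518, 0.482, -0.481]
wrist_force: [-1.2, 0.2, -3.1]
width: 0.247
```

```bash
python3 - <<'E'
from m import *
S=get('scene'); T=get('top'); go([550,-216,205],np.radians(90-4.05)); save('pl.png',S['image'][170:320,290:420],4)
W=world(S); m=mask(S,(15,80,60),(30,255,255),(420,230,590,420)); w=W[m>0]; print(len(w),np.percentile(w,[5,50,95],axis=0).round(1).tolist())
E
```

```text
t 12.05 pos [521.  250.8 205.3] w 0.246 F [ 0.1  0.5 -3.2]
jaw deg 85.83 y [-0.003 -0.001 -1.   ] z [-0.997  0.073  0.003]
rotvec(tool) [-0.0026 -0.002  -0.0012]
slide after turn, cm [-4.636e+01  3.000e-02 -6.190e+00]
233 [[518.8, 238.4, 198.0], [531.6, 253.5, 205.9], [541.5, 284.4, 474.5]]
```

View pics/pl.png

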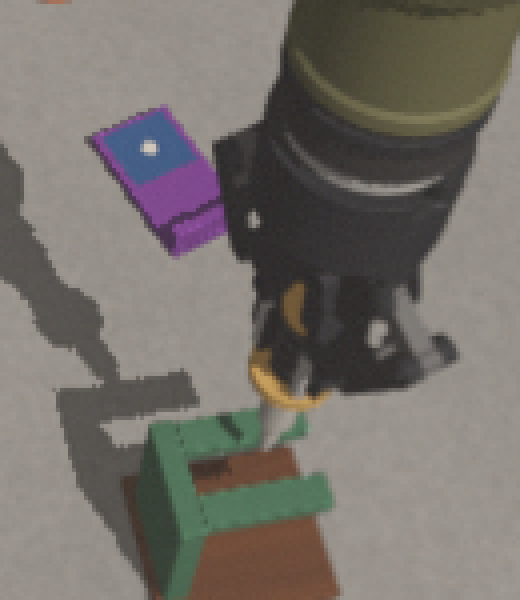

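Punch lifted cleanly; its point is near pixel (357,282) in the scene view. I measure the point against the TCP, and the dot again without the arm's shadow.

```bash
python3 - <<'E'
from m import *
S=get('scene'); T=get('top')
s,M=tool(); tcp=np.array(s['position']); print(tcp.round(1))
W=world(S)
# shank pixels: above-bench points in tip region
sub=W[255:290,345:372]; pts=sub[(sub[...,2]>110)&(sub[...,2]<170)&(np.hypot(sub[...,0]-tcp[0],sub[...,1]-tcp[1])<25)]
vu=np.argwhere((W[...,2]>108)&(W[...,2]<250)&(np.hypot(W[...,0]-tcp[0],W[...,1]-tcp[1])<25)); vu=vu[(vu[:,0]>255)&(vu[:,0]<300)]
for r in np.unique(vu[:,0]):
    c=vu[vu[:,0]==r,1]; p=W[r,c]; print(r,c.min(),c.max(),p.mean(0).round(1))
for z in(117,119,121): print(z,plane(S,[[357,282.5]],z).round(1))
for n,d,b in(('S',S,(300,205,380,265)),('T',T,(490,280,540,340))):
    x0,y0,x1,y1=[int(v/1.4) for v in b]; hs=cv2.cvtColor(d['image'],cv2.COLOR_RGB2HSV)
    bl=mask(d,(95,100,30),(130,255,255),b); f=cv2.morphologyEx(bl,cv2.MORPH_CLOSE,np.ones((7,7)))
    h=f&~bl; k,l,st,c=cv2.connectedComponentsWithStats(h)
    print(n,[(st[i,4],c[i].round(1),plane(d,c[i],40)[0].round(1)) for i in range(1,k) if st[i,4]>4], 'sh',hs[...,2][bl>0].min() if bl.any() else 0)
E
```

```text
[520.8 250.7 205. ]
256 354 365 [528.1 246.4 221.7]
257 353 365 [528.6 246.3 218.6]
258 353 366 [528.9 248.1 217.9]
259 352 366 [530.3 249.  217.2]
260 352 367 [530.3 249.8 214.7]
261 352 372 [531.2 253.8 218.1]
262 352 371 [531.1 256.1 217.8]
263 352 372 [531.5 256.5 215.3]
264 353 372 [531.3 258.7 214.8]
265 353 373 [531.5 261.3 215.3]
266 354 373 [531.  262.7 213.4]
267 354 373 [531.2 263.5 211. ]
268 355 372 [531.1 263.4 207.1]
269 356 371 [530.1 264.2 203.6]
270 355 370 [529.  262.2 195.4]
271 355 369 [528.6 261.6 190.1]
272 355 366 [528.1 259.  181.4]
273 355 364 [523.7 254.8 165.8]
274 355 363 [524.2 254.8 162.2]
275 355 363 [523.8 255.3 158.4]
276 356 362 [524.  256.2 156. ]
277 356 361 [523.5 255.4 150. ]
278 356 359 [521.7 252.9 139.5]
279 356 359 [520.6 252.9 134. ]
280 356 358 [520.8 252.7 129.5]
281 356 357 [520.6 252.2 124. ]
117 [[518.8 253.2 117. ]]
119 [[519.7 253.8 119. ]]
121 [[520.5 254.4 121. ]]
S [(np.int32(12), array([230.3, 167. ]), array([ 551.6, -217.4,   40. ]))] sh 91
T [(np.int32(20), array([366.3, 212.2]), array([ 550.5, -216.9,   40. ]))] sh 71
```

Request:
servo_tool([
  {"slide": [-4.2, 0, -0.58], "rot": [0, 0, 0]},
  {"slide": [-4.2, 0, -0.58], "rot": [0, 0, 0]},
  {"slide": [-4.2, 0, -0.58], "rot": [0, 0, 0]},
  {"slide": [-4.2, 0, -0.58], "rot": [0, 0, 0]},
  {"slide": [-4.2, 0, -0.58], "rot": [0, 0, 0]},
  {"slide": [-4.2, 0, -0.58], "rot": [0, 0, 0]},
  {"slide": [-4.2, 0, -0.58], "rot": [0, 0, 0]},
  {"slide": [-4.2, 0, -0.58], "rot": [0, 0, 0]},
  {"slide": [-4.2, 0, -0.58], "rot": [0, 0, 0]},
  {"slide": [-4.2, 0, -0.58], "rot": [0, 0, 0]},
  {"slide": [-4.2, 0, -0.58], "rot": [0, 0, 0]},
  {"slide": [0, 0, 0], "rot": [0, 0, 0]},
])

```text
time_s: 13.35
position: [551.8, -219.3, 205.1]
ee_rot: [-0.519, 0.52, 0.479, -0.481]
wrist_force: [0.3, -0.4, -4.2]
width: 0.248
```

```bash
python3 - <<'E'
from m import *
go([552,-216.7,140],np.radians(90-4.05))
E
```

```text
t 13.35 pos [ 551.8 -219.3  205.1] w 0.248 F [ 0.3 -0.4 -4.2]
jaw deg 85.48 y [-0.001 -0.002 -1.   ] z [-0.997  0.079  0.001]
rotvec(tool) [-0.0013 -0.0082 -0.0022]
slide after turn, cm [ 0.26  6.51 -0.  ]
```

Request:
servo_tool([
  {"slide": [0.26, 2.5, 0], "rot": [0, -0.008, 0]},
  {"slide": [0, 2.5, 0], "rot": [0, 0, 0]},
  {"slide": [0, 2.0, 0], "rot": [0, 0, 0]},
  {"slide": [0, 0, 0], "rot": [0, 0, 0]},
  {"slide": [0, 0, 0], "rot": [0, 0, 0]},
])

```text
time_s: 13.85
position: [551.6, -210.9, 136.2]
ee_rot: [0.517, -0.515, -0.483, 0.484]
wrist_force: [0.4, 0.6, -2.4]
width: 0.247
```

```bash
python3 - <<'E'
from m import *
go([552,-216.7,130],np.radians(90-4.05))
S=get('scene'); save('dot1.png',S['image'][125:190,200:275],8)
s,M=tool(); tcp=np.array(s['position']); W=world(S)
vu=np.argwhere((W[...,2]>45)&(W[...,2]<115)&(np.hypot(W[...,0]-tcp[0],W[...,1]-tcp[1])<20)); vu=vu[vu[:,0]>140]
for r in np.unique(vu[:,0]):
    c=vu[vu[:,0]==r,1]; print(r,c.min(),c.max(),W[r,c].mean(0).round(1))
E
```

```text
t 13.85 pos [ 551.6 -210.9  136.2] w 0.247 F [ 0.4  0.6 -2.4]
jaw deg 86.31 y [-0.002  0.001 -1.   ] z [-0.998  0.064  0.002]
rotvec(tool) [-0.0023  0.0063  0.0009]
slide after turn, cm [-0.57  0.62 -0.08]
150 231 232 [ 546.8 -203.3  113.3]
151 226 232 [ 552.6 -206.6  110.3]
152 226 232 [ 553.4 -205.7  107.9]
153 227 233 [ 551.3 -205.1  103.7]
154 227 233 [ 551.7 -205.3  100.1]
155 227 233 [ 551.9 -205.8   96.1]
156 227 233 [ 552.4 -205.8   92.8]
157 227 233 [ 552.7 -205.9   89.2]
158 227 233 [ 552.7 -207.    84.6]
159 228 232 [ 553.8 -205.5   82.7]
160 229 232 [ 552.4 -206.5   77.4]
161 230 232 [ 550.7 -208.5   70.7]
162 230 232 [ 551.1 -208.5   67.3]
163 230 232 [ 551.4 -208.9   63.3]
164 231 232 [ 550.1 -209.6   58. ]
165 231 232 [ 550.5 -209.8   54.2]
```

View pics/dot1.png

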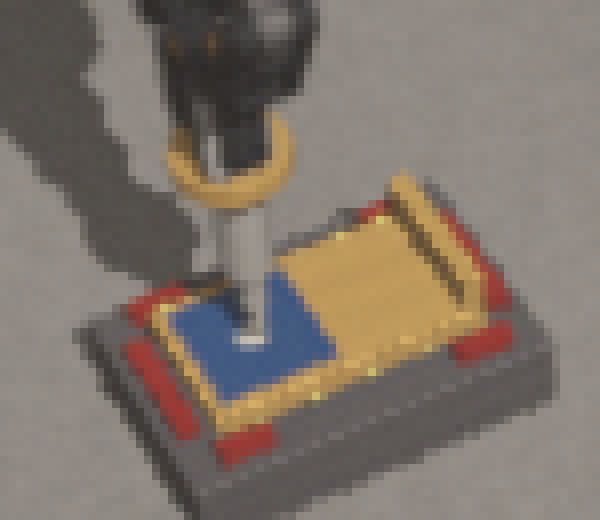

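The punch stands upright but the point is about 6 mm from the dot towards +y. I correct and settle.

Request:
servo_tool([
  {"slide": [-0.57, 0, -0.19], "rot": [0, 0, 0]},
  {"slide": [0, 0, 0], "rot": [0, 0, 0]},
  {"slide": [0, 0, 0], "rot": [0, 0, 0]},
  {"slide": [0, 0.4, 0], "rot": [0, 0, 0]},
  {"slide": [0, 0, 0], "rot": [0, 0, 0]},
  {"slide": [0, 0, 0], "rot": [0, 0, 0]},
])

```text
time_s: 14.5
position: [553.5, -217.3, 132.6]
ee_rot: [0.516, -0.516, -0.483, 0.484]
wrist_force: [0.4, -0.6, -3.4]
width: 0.249
```

```bash
python3 - <<'E'
from m import *
go([552.5,-216.7,127],np.radians(90-4.05))
S=get('scene'); T=get('top'); save('dot2.png',S['image'][125:190,200:275],8)
go(None)
s,M=tool(); tcp=np.array(s['position']); W=world(S)
vu=np.argwhere((W[...,2]>45)&(W[...,2]<70)&(np.hypot(W[...,0]-tcp[0],W[...,1]-tcp[1])<20)); vu=vu[vu[:,0]>140]
for r in np.unique(vu[:,0]):
    c=vu[vu[:,0]==r,1]; print(r,c.min(),c.max(),W[r,c].mean(0).round(1))
E
```

```text
t 14.5 pos [ 553.5 -217.3  132.6] w 0.249 F [ 0.4 -0.6 -3.4]
jaw deg 86.29 y [-0.001  0.    -1.   ] z [-0.998  0.065  0.001]
rotvec(tool) [-0.0006  0.006   0.0002]
slide after turn, cm [0.05 0.56 0.11]
t 14.6 pos [ 553.7 -217.4  132.8] w 0.248 F [ 0.2 -0.7 -3.5]
jaw deg 86.29 y [-0.  0. -1.] z [-0.998  0.065  0.   ]
161 228 230 [ 553.5 -215.1   66.6]
162 228 231 [ 552.7 -216.1   61.4]
163 229 230 [ 552.9 -215.6   58.1]
164 229 230 [ 553.  -216.3   53.7]
165 229 230 [ 553.3 -216.8   49.5]
```

View pics/dot2.png

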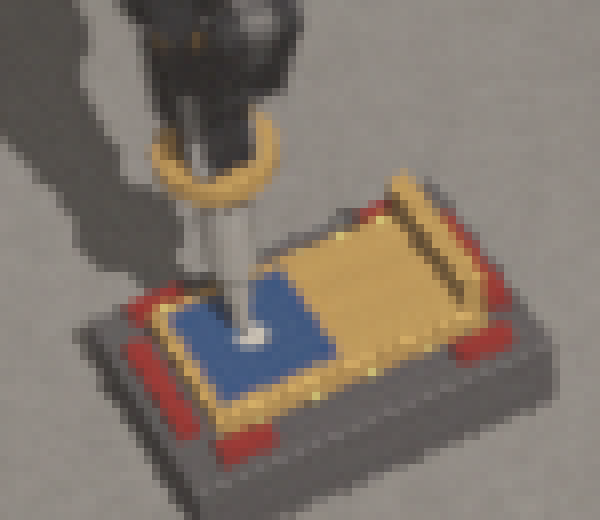

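Request:
servo_tool([
  {"slide": [0.06, 0, 0.12], "rot": [0, 0, 0]},
  {"slide": [0, 0, 0], "rot": [0, 0, 0]},
  {"slide": [0, 0.3, 0], "rot": [0, 0, 0]},
  {"slide": [0, 0.3, 0], "rot": [0, 0, 0]},
  {"slide": [0, 0, 0], "rot": [0, 0, 0]},
  {"slide": [0, 0, 0], "rot": [0, 0, 0]},
])

```text
time_s: 15.2
position: [552.7, -216.8, 126.9]
ee_rot: [-0.516, 0.516, 0.484, -0.484]
wrist_force: [1.0, 0.4, -2.3]
width: 0.244
```

```bash
python3 - <<'E'
from m import *
go([552.5,-216.7,122],np.radians(90-4.05))
S=get('scene'); s,M=tool(); tcp=np.array(s['position']); W=world(S)
vu=np.argwhere((W[...,2]>43)&(W[...,2]<70)&(np.hypot(W[...,0]-tcp[0],W[...,1]-tcp[1])<20)); vu=vu[vu[:,0]>140]
for r in np.unique(vu[:,0]):
    c=vu[vu[:,0]==r,1]; print(r,c.min(),c.max(),W[r,c].mean(0).round(1))
hs=cv2.cvtColor(S['image'],cv2.COLOR_RGB2HSV); print(hs[163:171,225:236,1]); print(hs[163:171,225:236,2])
E
```

```text
t 15.2 pos [ 552.7 -216.8  126.9] w 0.244 F [ 1.   0.4 -2.3]
jaw deg 86.29 y [ 0. -0. -1.] z [-0.998  0.065 -0.   ]
rotvec(tool) [ 0.0001  0.0059 -0.    ]
slide after turn, cm [0.   0.49 0.02]
161 228 231 [ 552.9 -212.1   68.9]
162 226 231 [ 552.7 -219.6   58.2]
163 229 231 [ 552.3 -213.5   59.6]
164 229 231 [ 552.7 -213.5   56. ]
165 230 231 [ 551.2 -215.1   49.8]
166 227 236 [ 550.1 -215.4   44.9]
167 237 237 [ 538.  -204.5   43.6]
168 224 231 [ 560.9 -215.3   43.8]
169 228 228 [ 561.4 -211.8   43.3]
170 225 227 [ 567.4 -211.8   43.1]
171 228 228 [ 564.9 -205.2   43.7]
[[ 96  86  72  23  25  28  25  75 120 122 124]
 [120 120 100  46  26  25   5  83 123 122 121]
 [123 126 118 101   6  26  24  29  96 122 118]
 [120 124 124 122  36  27  29  26  28 107 124]
 [121 119 122 110  31  19  27  29  27 114 124]
 [126 121 125 119 100  63  59  68 114 122 122]
 [117 124 120 125 123 116 116 126 123 124 120]
 [ 75 126 122 117 119 125 124 124 121 121 126]]
[[ 90  80  71  79 133 154 152 130 127 127 128]
 [127 125  89  77 127 152 140 129 126 127 129]
 [129 128 127  88  86 146 159 143 130 125 127]
 [128 128 128 125  98 144 166 193 146 129 128]
 [129 131 130 132 147 162 177 193 134 125 128]
 [130 131 129 129 132 141 143 136 128 128 128]
 [131 130 130 129 129 130 130 127 129 127 127]
 [125 128 130 129 129 129 128 128 129 131 128]]
```

The point is on the dot (tip column 230.5, dot about 231) and contact has just begun. I press.

Request:
servo_tool([
  {"slide": [0, 0.15, 0], "rot": [0, 0, 0]},
  {"slide": [0, 0.15, 0], "rot": [0, 0, 0]},
  {"slide": [0, 0.15, 0], "rot": [0, 0, 0]},
  {"slide": [0, 0, 0], "rot": [0, 0, 0]},
  {"slide": [0, 0, 0], "rot": [0, 0, 0]},
])

```text
time_s: 15.75
position: [552.9, -216.8, 123.0]
ee_rot: [-0.516, 0.516, 0.484, -0.483]
wrist_force: [-1.7, 0.4, 4.8]
width: 0.246
```

Request:
servo_tool([
  {"slide": [0, 0.15, 0], "rot": [0, 0, 0]},
  {"slide": [0, 0.15, 0], "rot": [0, 0, 0]},
  {"slide": [0, 0, 0], "rot": [0, 0, 0]},
  {"slide": [0, 0, 0], "rot": [0, 0, 0]},
])

```text
time_s: 16.15
position: [552.9, -216.9, 119.9]
ee_rot: [-0.516, 0.516, 0.484, -0.483]
wrist_force: [-1.1, 0.5, 5.5]
width: 0.246
```

Request:
servo_tool([
  {"slide": [0, 0.12, 0], "rot": [0, 0, 0]},
  {"slide": [0, 0, 0], "rot": [0, 0, 0]},
  {"slide": [0, 0, 0], "rot": [0, 0, 0]},
])

```text
time_s: 16.45
position: [552.9, -216.9, 119.0]
ee_rot: [-0.516, 0.516, 0.484, -0.483]
wrist_force: [-2.1, 0.3, 5.4]
width: 0.246
```

The force is 8.8 N net at 8 mm down, against about 14 N if it had not snapped, so it snapped. I lift off.

Request:
servo_tool([
  {"slide": [0, -0.6, 0], "rot": [0, 0, 0]},
  {"slide": [0, -1, 0], "rot": [0, 0, 0]},
  {"slide": [0, -3, 0], "rot": [0, 0, 0]},
  {"slide": [0, -4, 0], "rot": [0, 0, 0]},
  {"slide": [0, 0, 0], "rot": [0, 0, 0]},
  {"slide": [0, 0, 0], "rot": [0, 0, 0]},
])

```text
time_s: 17.05
position: [553.1, -216.9, 204.8]
ee_rot: [-0.515, 0.516, 0.484, -0.483]
wrist_force: [-0.2, 0.5, -3.5]
width: 0.244
```

```bash
python3 - <<'E'
from m import *
go([522.2,251,205],np.radians(90-4.05))
E
```

```text
t 17.05 pos [ 553.1 -216.9  204.8] w 0.244 F [-0.2  0.5 -3.5]
jaw deg 86.29 y [ 0.001 -0.001 -1.   ] z [-0.998  0.065 -0.001]
rotvec(tool) [ 0.0014  0.0059 -0.0004]
slide after turn, cm [ 4.646e+01 -2.000e-02  6.390e+00]
```

Request:
servo_tool([
  {"slide": [4.2, 0, 0.58], "rot": [0, 0.006, 0]},
  {"slide": [4.2, 0, 0.58], "rot": [0, 0, 0]},
  {"slide": [4.2, 0, 0.58], "rot": [0, 0, 0]},
  {"slide": [4.2, 0, 0.58], "rot": [0, 0, 0]},
  {"slide": [4.2, 0, 0.58], "rot": [0, 0, 0]},
  {"slide": [4.2, 0, 0.58], "rot": [0, 0, 0]},
  {"slide": [4.2, 0, 0.58], "rot": [0, 0, 0]},
  {"slide": [4.2, 0, 0.58], "rot": [0, 0, 0]},
  {"slide": [4.2, 0, 0.58], "rot": [0, 0, 0]},
  {"slide": [4.2, 0, 0.58], "rot": [0, 0, 0]},
  {"slide": [4.2, 0, 0.58], "rot": [0, 0, 0]},
])

```text
time_s: 18.15
position: [519.6, 249.6, 201.8]
ee_rot: [0.518, -0.517, -0.48, 0.484]
wrist_force: [1.2, -0.2, -2.6]
width: 0.245
```

Request:
servo_tool([
  {"slide": [0, 0, 0], "rot": [0, 0, 0]},
  {"slide": [0, 0, 0], "rot": [0, 0, 0]},
  {"slide": [0, 0, 0], "rot": [0, 0, 0]},
])

```text
time_s: 18.45
position: [520.4, 247.4, 202.7]
ee_rot: [0.518, -0.517, -0.481, 0.483]
wrist_force: [0.2, 0.2, -3.6]
width: 0.246
```

```bash
python3 - <<'E'
from m import *
go([522.2,251,140],np.radians(90-4.05))
S=get('scene');go(None); s,M=tool(); tcp=np.array(s['position']); W=world(S)
vu=np.argwhere((W[...,2]>112)&(W[...,2]<165)&(np.hypot(W[...,0]-tcp[0],W[...,1]-tcp[1])<25)); vu=vu[(vu[:,0]>270)&(vu[:,0]<300)]
for r in np.unique(vu[:,0]):
    c=vu[vu[:,0]==r,1]; print(r,c.min(),c.max(),W[r,c].mean(0).round(1))
E
```

```text
t 18.45 pos [520.4 247.4 202.7] w 0.246 F [ 0.2  0.2 -3.6]
jaw deg 85.92 y [-0.003 -0.002 -1.   ] z [-0.997  0.071  0.003]
rotvec(tool) [-0.0027 -0.0006 -0.0021]
slide after turn, cm [ 0.37  6.27 -0.15]
t 18.5 pos [520.8 247.1 203.1] w 0.243 F [ 0.7  1.2 -2.9]
jaw deg 85.87 y [-0.002 -0.002 -1.   ] z [-0.997  0.072  0.002]
271 354 356 [526.2 245.7 161.7]
272 354 363 [523.6 248.8 159.8]
273 354 362 [523.2 251.3 159.4]
274 354 362 [522.9 251.9 156. ]
275 355 361 [523.  252.7 153.2]
276 355 360 [523.2 252.5 149. ]
277 354 358 [521.6 248.9 136.9]
278 355 358 [520.5 249.9 133. ]
279 354 357 [520.1 248.2 125.5]
280 354 356 [520.  247.8 120.1]
```

Request:
servo_tool([
  {"slide": [0.37, 2, -0.15], "rot": [0, 0, 0]},
  {"slide": [0, 2, 0], "rot": [0, 0, 0]},
  {"slide": [0, 0, 0], "rot": [0, 0, 0]},
  {"slide": [0, 0, 0], "rot": [0, 0, 0]},
  {"slide": [0, 0, 0], "rot": [0, 0, 0]},
])

```text
time_s: 19.0
position: [524.0, 251.8, 165.3]
ee_rot: [-0.517, 0.518, 0.482, -0.481]
wrist_force: [-1.1, -0.5, -3.0]
width: 0.247
```

```bash
python3 - <<'E'
from m import *
go([522.2,251,120],np.radians(90-4.05))
E
```

```text
t 19.0 pos [524.  251.8 165.3] w 0.247 F [-1.1 -0.5 -3. ]
jaw deg 85.88 y [ 0.001  0.001 -1.   ] z [-0.997  0.072 -0.001]
rotvec(tool) [ 0.0014 -0.0012  0.0008]
slide after turn, cm [-0.09  4.53  0.17]
```

Request:
servo_tool([
  {"slide": [-0.09, 0, 0.08], "rot": [0, 0, 0]},
  {"slide": [0, 1.5, 0], "rot": [0, 0, 0]},
  {"slide": [0, 1.5, 0], "rot": [0, 0, 0]},
  {"slide": [0, 1.0, 0], "rot": [0, 0, 0]},
  {"slide": [0, 0.5, 0], "rot": [0, 0, 0]},
  {"slide": [0, 0, 0], "rot": [0, 0, 0]},
  {"slide": [0, 0, 0], "rot": [0, 0, 0]},
])

```text
time_s: 19.7
position: [522.7, 251.6, 119.7]
ee_rot: [-0.517, 0.517, 0.482, -0.482]
wrist_force: [0.4, 0.4, -2.4]
width: 0.25
```

Request:
servo_tool([
  {"slide": [0, 0.3, 0], "rot": [0, 0, 0]},
  {"slide": [0, 0.2, 0], "rot": [0, 0, 0]},
  {"slide": [0, 0.15, 0], "rot": [0, 0, 0]},
  {"slide": [0, 0, 0], "rot": [0, 0, 0]},
  {"slide": [0, 0, 0], "rot": [0, 0, 0]},
])

```text
time_s: 20.2
position: [522.3, 251.3, 112.7]
ee_rot: [0.517, -0.517, -0.482, 0.482]
wrist_force: [0.2, 0.3, -3.4]
width: 0.246
```

```bash
python3 - <<'E'
from m import *
go([522.2,251,112],np.radians(90-4.05))
S=get('scene'); go(None); save('back.png',S['image'][235:340,290:400],5)
E
```

```text
t 20.2 pos [522.3 251.3 112.7] w 0.246 F [ 0.2  0.3 -3.4]
jaw deg 85.94 y [-0.  0. -1.] z [-0.997  0.071  0.   ]
rotvec(tool) [-0.0001 -0.0001 -0.    ]
slide after turn, cm [-0.03  0.07  0.01]
t 20.25 pos [522.4 251.3 112.7] w 0.245 F [ 0.2 -0.  -2.7]
jaw deg 85.94 y [ 0.  0. -1.] z [-0.997  0.071 -0.   ]
```

View pics/back.png

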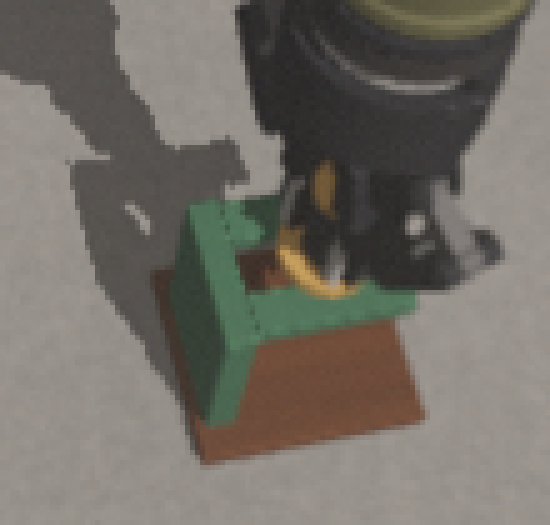

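The collar is over the slot, just above the prongs. I lower 1 mm, release and rise.

Request:
servo_tool([
  {"slide": [0, 0.08, 0], "rot": [0, 0, 0]},
  {"slide": [0, 0, 0], "rot": [0, 0, 0]},
  {"slide": [0, 0, 0], "rot": [0, 0, 0]},
])

```text
time_s: 20.55
position: [522.4, 251.4, 111.9]
ee_rot: [-0.517, 0.517, 0.482, -0.482]
wrist_force: [0.5, -0.7, -2.8]
width: 0.244
```

Request:
servo_tool([
  {"slide": [0, 0, 0], "rot": [0, 0, 0]},
  {"slide": [0, 0, 0], "rot": [0, 0, 0]},
  {"slide": [0, 0, 0], "rot": [0, 0, 0]},
  {"slide": [0, 0, 0], "rot": [0, 0, 0]},
  {"slide": [0, 0, 0], "rot": [0, 0, 0]},
  {"slide": [0, 0, 0], "rot": [0, 0, 0]},
  {"slide": [0, 0, 0], "rot": [0, 0, 0]},
  {"slide": [0, 0, 0], "rot": [0, 0, 0]},
  {"slide": [0, 0, 0], "rot": [0, 0, 0]},
], gripper=0)

```text
time_s: 21.45
position: [522.3, 251.3, 111.9]
ee_rot: [0.517, -0.517, -0.482, 0.482]
wrist_force: [-0.8, -0.4, -0.5]
width: 1.002
```

Request:
servo_tool([
  {"slide": [0, -1, 0], "rot": [0, 0, 0]},
  {"slide": [0, -3, 0], "rot": [0, 0, 0]},
  {"slide": [0, -4, 0], "rot": [0, 0, 0]},
  {"slide": [0, -4, 0], "rot": [0, 0, 0]},
  {"slide": [0, 0, 4], "rot": [0, 0, 0]},
  {"slide": [0, 0, 4], "rot": [0, 0, 0]},
  {"slide": [0, 0, 4], "rot": [0, 0, 0]},
  {"slide": [0, 0, 4], "rot": [0, 0, 0]},
  {"slide": [0, 0, 0], "rot": [0, 0, 0]},
  {"slide": [0, 0, 0], "rot": [0, 0, 0]},
])

```text
time_s: 22.45
position: [362.5, 262.9, 233.0]
ee_rot: [-0.517, 0.517, 0.483, -0.482]
wrist_force: [0.9, -0.2, 0.3]
width: 1.001
```

```bash
python3 - <<'E'
from m import *
go(None)
S,T=get('scene'),get('top')
for n,d,b in(('S',S,(425,350,550,470)),('T',T,(215,270,310,360))):
    x0,y0,x1,y1=[int(v/1.4) for v in b]; w=world(d)[y0:y1,x0:x1].reshape(-1,3); hs=cv2.cvtColor(d['image'],cv2.COLOR_RGB2HSV)[y0:y1,x0:x1].reshape(-1,3)
    f=np.hypot(w[:,0]-521,w[:,1]-250)<40
    c=w[(w[:,2]>156)&(w[:,2]<170)&f]; print(n,'cap',len(c),c.mean(0).round(1),np.median(c[:,2]).round(1))
    co=w[(abs(w[:,2]-108)<4)&(hs[:,0]>12)&(hs[:,0]<32)&(hs[:,1]>80)&f]; print('collar',len(co),np.median(co[:,2]).round(1),cv2.minEnclosingCircle(co[:,:2].astype(np.float32)))
for n,d,b in(('S',S,(300,205,380,265)),('T',T,(490,280,540,340))):
    bl=mask(d,(95,100,30),(130,255,255),b); f=cv2.morphologyEx(bl,cv2.MORPH_CLOSE,np.ones((7,7)))
    k,l,st,c=cv2.connectedComponentsWithStats(f&~bl); w=world(d)[bl>0]
    print(n,'dot',[(st[i,4],plane(d,c[i],40)[0].round(1)) for i in range(1,k) if st[i,4]>4],'blue z',np.median(w[:,2]).round(1))
# bystanders: change from first pictures
for n,d in(('scene',S),('top',T)):
    o=np.load(n+'0.npz'); q=(abs(o['range_z']-d['range_z'])>15).astype(np.uint8); q=cv2.morphologyEx(q,cv2.MORPH_OPEN,np.ones((3,3))); k,l,st,c=cv2.connectedComponentsWithStats(q); print(n,[(st[i].tolist()) for i in range(1,k)])
E
```

```text
t 22.45 pos [362.5 262.9 233. ] w 1.001 F [ 0.9 -0.2  0.3]
jaw deg 86.02 y [ 0.002  0.001 -1.   ] z [-0.998  0.069 -0.002]
S cap 136 [521.  251.9 160.3] 160.4
collar 168 108.3 ((520.7703247070312, 251.2723846435547), 20.05000114440918)
T cap 100 [522.4 250.6 160.4] 160.4
collar 113 108.2 ((521.7880859375, 251.0838165283203), 19.807798385620117)
S dot [(np.int32(19), array([ 549.3, -218.4,   40. ]))] blue z 41.1
T dot [(np.int32(20), array([ 550.2, -216.7,   40. ]))] blue z 40.5
scene [[414, 0, 146, 233, 14969], [426, 52, 14, 12, 116], [419, 67, 36, 46, 869], [414, 68, 10, 21, 122], [249, 147, 11, 16, 80], [292, 220, 7, 22, 85]]
top [[259, 225, 19, 10, 69], [357, 237, 23, 5, 78], [0, 244, 181, 176, 18654]]
```

```bash
python3 -c "
from station import manip
print(manip.job_done())"
```

```text
the job is handed in; nothing more can be done
None
```

The brass blank is in the anvil pocket, the punch snapped on the white dot, and the punch hangs in the fork again. I handed the job in at about 22.5 s of the 64 s allowed; no verdict was reported.

- **Blank:** it lies flat in the pocket, with its top at about 40.5 to 41 mm where 40 mm is expected. The two views put the dot at (549 to 550, -217 to -218) mm. My estimate before pressing was (551, -217), and the two views disagree by about 2 mm in this last check.
- **Snap:** I inferred this from the force, because the snap joint can't be read directly. I pressed about 8 mm down. The net force was 8 N at 4 mm, and then only about 9 N at 7 to 8 mm. Without a snap it would have been about 14 N. Just before pressing, the point was within about 1.5 mm of the dot in the picture.
- **Punch:** released and upright, with the cap straight above the collar. The cap is at 160.4 mm and the collar top at 108.2 mm, as at the start. In the last lowering step the wrist force did not show the collar touching the prongs before I let go, so it may have dropped up to about a millimetre.
- **Everything else:** depth differences from the first pictures appear only where the blank moved and where the arm stands, so no bystander seems to have moved. The gripper ended open and clear.

I viewed 12 pictures, the full allowance, so the last checks after releasing the punch were by numbers only.

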